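Sort the tyre levers by length into the chest's sliding tray

TASK

Pull the tray out from under the chest's top, lay every tyre lever lying on the worktop flat in the row cut to its length (short, medium or long; side by side, lying along the row, not stacked), and once all of them are in, slide the loaded tray fully home under the top. Leave the jar, bell, seat post and spoke wrench alone.

Things in the scene. Friction and masses are not known exactly. Their poses are not given: they have to be found in the camera images.
- lever_short_a: short tyre lever, red plastic, loose; may be absent. 80 mm long (x), 18 wide (y); origin: centre of its underside. x -40 to +18 mm: bar 18 wide, 16 high, flat top; then to +40 mm a blade 16 wide, 7 high, with a 13.5 mm high lip at the tip. 26 g. All levers look alike but for length (80, 110 or 140 mm); they start flat on the worktop, left of the chest.
- lever_short_b: short tyre lever, red plastic, loose; may be absent. 80 mm long (x), 18 wide (y); origin: centre of its underside. x -40 to +18 mm: bar 18 wide, 16 high, flat top; then to +40 mm a blade 16 wide, 7 high, with a 13.5 mm high lip at the tip. 26 g. All levers look alike but for length (80, 110 or 140 mm); they start flat on the worktop, left of the chest.
- lever_medium_a: medium tyre lever, red plastic, loose; may be absent. 110 mm long (x), 18 wide (y); origin: centre of its underside. x -55 to +24 mm: bar 18 wide, 16 high, flat top; then to +55 mm a blade 16 wide, 7 high, with a 13.5 mm high lip at the tip. 35 g. All levers look alike but for length (80, 110 or 140 mm); they start flat on the worktop, left of the chest.
- lever_medium_b: medium tyre lever, red plastic, loose; may be absent. 110 mm long (x), 18 wide (y); origin: centre of its underside. x -55 to +24 mm: bar 18 wide, 16 high, flat top; then to +55 mm a blade 16 wide, 7 high, with a 13.5 mm high lip at the tip. 35 g. All levers look alike but for length (80, 110 or 140 mm); they start flat on the worktop, left of the chest.
- lever_long_a: long tyre lever, red plastic, loose; may be absent. 140 mm long (x), 18 wide (y); origin: centre of its underside. x -70 to +31 mm: bar 18 wide, 16 high, flat top; then to +70 mm a blade 16 wide, 7 high, with a 13.5 mm high lip at the tip. 45 g. All levers look alike but for length (80, 110 or 140 mm); they start flat on the worktop, left of the chest.
- lever_long_b: long tyre lever, red plastic, loose; may be absent. 140 mm long (x), 18 wide (y); origin: centre of its underside. x -70 to +31 mm: bar 18 wide, 16 high, flat top; then to +70 mm a blade 16 wide, 7 high, with a 13.5 mm high lip at the tip. 45 g. All levers look alike but for length (80, 110 or 140 mm); they start flat on the worktop, left of the chest.
- chest: low grey steel chest fixed on the worktop, 180 (x) x 320 (y) x 46 mm high: top plate (underside at 38 mm), sides and back; the front, towards the robot (its -x), is open. Origin on the worktop under the centre of the shut tray; top plate from x = -85 to +95 mm. 28 mm clear between tray floor and top plate: levers lying flat pass, stacked ones do not.
- tray (a joint): how far the shallow aluminium tray is out, m: 0 = fully home (rows hidden under the top plate, only the handle stands out), 0.165 = fully out (rows open above); stops at both ends. Slides along the chest's -x, stays where left, friction 1.5 N. Tray 164 (x) x 282 (y) mm; row floors 10 mm above the worktop, dark rims and ribs 6 mm above the floors. Starts 0 to 30 mm out.
- tray_handle (a point): middle of the tray's handle, a round bar 10 mm thick and 90 mm long (along the chest's y), 35 mm above the worktop, 40 mm in front of the tray; moves with the tray. Free all round but for a stay at each end; can be pinched from above, a finger on either side.
- row_medium (a point): centre of the floor of the leftmost (+y) row in the tray, for the medium levers: a pocket 124 mm long (x) and 88 mm wide (y), 6 mm deep, with room for two levers side by side (e.g. 22 mm to either side of this point). Axes as the chest's; moves with the tray. Behind it a raised dark deck level with the rims makes it shorter than the tray.
- row_short (a point): centre of the floor of the middle row in the tray, for the short levers: a pocket 94 mm long (x) and 88 mm wide (y), 6 mm deep, with room for two levers side by side (e.g. 22 mm to either side of this point). Axes as the chest's; moves with the tray. Behind it a raised dark deck level with the rims makes it shorter than the tray.
- row_long (a point): centre of the floor of the rightmost (-y) row in the tray, for the long levers: a pocket 154 mm long (x) and 88 mm wide (y), 6 mm deep, with room for two levers side by side (e.g. 22 mm to either side of this point). Axes as the chest's; moves with the tray.
- jar: glass jar of washers with a steel lid, 62 mm across, 94 mm high, upright on the worktop, to the right and near the robot; origin centre of its underside; leave alone
- bell: yellow plastic bicycle bell, 58 mm across, 37 mm high, on the worktop beyond the levers; origin centre of its underside; leave alone
- seat_post: silver aluminium seat post lying along its x, 241 mm long, up to 46 mm wide and 36 mm high, on the worktop at the far right; origin on the worktop, middle of its length; leave alone
- spoke_wrench: stainless spoke wrench, 78 mm long, 6 mm thick, lying on top of the chest; origin on its underside in its 34 mm round head, handle to +x; leave alone
Not all that is in view belongs to the job. Leave any blue, white or yellow look-alike of the lever_long_b alone.

How it is judged:
On the way, in this order (a step that is already met when the one before it is completed fails the run):
1. the tray is pulled out (at least 140 of 165 mm) (value of joint tray above 0.14 m), for 0.2 s.
2. with the tray still out, every lever lies flat in the row of its length, released (x of lever_short_a in the frame of row_short between -0.012 and 0.012 m and y of lever_short_a in the frame of row_short between -0.038 and 0.038 m and z of each of lever_short_a, lever_short_b in the frame of row_short above -0.005 m and (z of lever_short_a in the frame of row_short below 0.013 m or (angle between lever_short_a's own z axis and vertical above 2.8 rad and z of lever_short_a in the frame of row_short below 0.02 m)) and angle between the x axis of each of lever_short_a, lever_short_b and the x axis of row_short, either way round below 0.2 rad and linear speed of each of lever_short_a, lever_short_b, lever_medium_a, lever_medium_b, lever_long_a, lever_long_b below 0.03 m/s and x of lever_short_b in the frame of row_short between -0.012 and 0.012 m and y of lever_short_b in the frame of row_short between -0.038 and 0.038 m and (z of lever_short_b in the frame of row_short below 0.013 m or (angle between lever_short_b's own z axis and vertical above 2.8 rad and z of lever_short_b in the frame of row_short below 0.02 m)) and x of lever_medium_a in the frame of row_medium between -0.012 and 0.012 m and y of lever_medium_a in the frame of row_medium between -0.038 and 0.038 m and z of each of lever_medium_a, lever_medium_b in the frame of row_medium above -0.005 m and (z of lever_medium_a in the frame of row_medium below 0.013 m or (angle between lever_medium_a's own z axis and vertical above 2.8 rad and z of lever_medium_a in the frame of row_medium below 0.02 m)) and angle between the x axis of each of lever_medium_a, lever_medium_b and the x axis of row_medium, either way round below 0.2 rad and x of lever_medium_b in the frame of row_medium between -0.012 and 0.012 m and y of lever_medium_b in the frame of row_medium between -0.038 and 0.038 m and (z of lever_medium_b in the frame of row_medium below 0.013 m or (angle between lever_medium_b's own z axis and vertical above 2.8 rad and z of lever_medium_b in the frame of row_medium below 0.02 m)) and x of lever_long_a in the frame of row_long between -0.012 and 0.012 m and y of lever_long_a in the frame of row_long between -0.038 and 0.038 m and z of each of lever_long_a, lever_long_b in the frame of row_long above -0.005 m and (z of lever_long_a in the frame of row_long below 0.013 m or (angle between lever_long_a's own z axis and vertical above 2.8 rad and z of lever_long_a in the frame of row_long below 0.02 m)) and angle between the x axis of each of lever_long_a, lever_long_b and the x axis of row_long, either way round below 0.2 rad and x of lever_long_b in the frame of row_long between -0.012 and 0.012 m and y of lever_long_b in the frame of row_long between -0.038 and 0.038 m and (z of lever_long_b in the frame of row_long below 0.013 m or (angle between lever_long_b's own z axis and vertical above 2.8 rad and z of lever_long_b in the frame of row_long below 0.02 m)) and value of joint tray above 0.12 m), for 0.2 s.
At the end, for the whole second after the job is handed in: The tray is home (within 8 mm) and every lever present lies flat and at rest in the row of its own length: its centre within 12 mm along and 38 mm across of the row's centre, its underside on the row's floor (-5 to +13 mm; upside down, up to 20 mm), its length within 0.2 rad of the row's direction (x of lever_short_a in the frame of row_short between -0.012 and 0.012 m and y of lever_short_a in the frame of row_short between -0.038 and 0.038 m and z of each of lever_short_a, lever_short_b in the frame of row_short above -0.005 m and (z of lever_short_a in the frame of row_short below 0.013 m or (angle between lever_short_a's own z axis and vertical above 2.8 rad and z of lever_short_a in the frame of row_short below 0.02 m)) and angle between the x axis of each of lever_short_a, lever_short_b and the x axis of row_short, either way round below 0.2 rad and linear speed of each of lever_short_a, lever_short_b, lever_medium_a, lever_medium_b, lever_long_a, lever_long_b below 0.03 m/s and x of lever_short_b in the frame of row_short between -0.012 and 0.012 m and y of lever_short_b in the frame of row_short between -0.038 and 0.038 m and (z of lever_short_b in the frame of row_short below 0.013 m or (angle between lever_short_b's own z axis and vertical above 2.8 rad and z of lever_short_b in the frame of row_short below 0.02 m)) and x of lever_medium_a in the frame of row_medium between -0.012 and 0.012 m and y of lever_medium_a in the frame of row_medium between -0.038 and 0.038 m and z of each of lever_medium_a, lever_medium_b in the frame of row_medium above -0.005 m and (z of lever_medium_a in the frame of row_medium below 0.013 m or (angle between lever_medium_a's own z axis and vertical above 2.8 rad and z of lever_medium_a in the frame of row_medium below 0.02 m)) and angle between the x axis of each of lever_medium_a, lever_medium_b and the x axis of row_medium, either way round below 0.2 rad and x of lever_medium_b in the frame of row_medium between -0.012 and 0.012 m and y of lever_medium_b in the frame of row_medium between -0.038 and 0.038 m and (z of lever_medium_b in the frame of row_medium below 0.013 m or (angle between lever_medium_b's own z axis and vertical above 2.8 rad and z of lever_medium_b in the frame of row_medium below 0.02 m)) and x of lever_long_a in the frame of row_long between -0.012 and 0.012 m and y of lever_long_a in the frame of row_long between -0.038 and 0.038 m and z of each of lever_long_a, lever_long_b in the frame of row_long above -0.005 m and (z of lever_long_a in the frame of row_long below 0.013 m or (angle between lever_long_a's own z axis and vertical above 2.8 rad and z of lever_long_a in the frame of row_long below 0.02 m)) and angle between the x axis of each of lever_long_a, lever_long_b and the x axis of row_long, either way round below 0.2 rad and x of lever_long_b in the frame of row_long between -0.012 and 0.012 m and y of lever_long_b in the frame of row_long between -0.038 and 0.038 m and (z of lever_long_b in the frame of row_long below 0.013 m or (angle between lever_long_b's own z axis and vertical above 2.8 rad and z of lever_long_b in the frame of row_long below 0.02 m)) and value of joint tray below 0.008 m); the robot touches nothing.
It fails at once if the jar is moved more than 30 mm or tipped (distance of jar from where it was at the start of the episode above 0.03 m or angle between jar's own z axis and vertical above 0.5 rad).
It fails at once if the bell is moved more than 30 mm or tipped (distance of bell from where it was at the start of the episode above 0.03 m or angle between bell's own z axis and vertical above 0.5 rad).
It fails at once if the seat post is moved more than 30 mm or tipped (distance of seat_post from where it was at the start of the episode above 0.03 m or angle between seat_post's own z axis and vertical above 0.5 rad).
It fails at once if the spoke wrench is moved more than 30 mm or tipped (distance of spoke_wrench from where it was at the start of the episode above 0.03 m or angle between spoke_wrench's own z axis and vertical above 0.5 rad).
Of lever_short_a, lever_short_b, lever_medium_a, lever_medium_b, lever_long_a, lever_long_b only 4 to 6 are there at a start; the rules pass over those that are not, and their reading is None.
At some moment in a run one of lever_short_a, lever_short_b, lever_medium_a, lever_medium_b, lever_long_a, lever_long_b may be knocked a few centimetres aside while the robot is not near it.
Once in a run the grip may slacken for a moment while it holds something.
It also fails if it takes over 210 s, if anything falls off the work surface, if the arm or the gripper's body presses on something with over 40 N, if the wrist force passes 120 N, or if a joint passes its speed limit or range.

ROBOT

A 7-joint arm with a two-finger parallel gripper is mounted at the origin on the work surface. World frame = base frame: x ahead of the robot, y to its left, z up, the work surface at z = 0. Lengths are in m, angles in rad, forces in N, time in s.
With the tool pointing down it reaches from about 0.35 to 0.9 m from the base axis. Payload 8.1 kg.
Tool frame: the origin (TCP) lies where the fingers leave the gripper's body, on its centre line; the fingertips stand 66 mm ahead of it and the grasp point (between the pads) lies 47 mm ahead of it (env.finger_overhang is the distance from the TCP to the fingertips, in m); z points along the fingers, y is the line along which they close (so a half turn about z gives the same grasp; the last joint's range is limited). The gripper opens to 92 mm and grips with 3 to 60 N. Pads are 19 mm wide; open, the fingers measure 130 mm over their backs; the gripper's body (75 mm by 190 mm) begins 47 mm behind the grasp point.
Start: joints at [-1.29, 0.434, 0.025, 1.573, -0.012, 1.134, -0.075], TCP at [0.234, 0.58, 0.292] pointing down, gripper open.
Joint ranges: [-2.62, 2.62], [-0.44, 2.09], [-1.27, 1.32], [0.08, 2.57], [-1.32, 4.46], [0.12, 2], [-2.74, 2.74]. Speed limits (rad/s): [2.22, 2.22, 3.01, 3.01, 3.14, 3.14, 3.14].

INTERFACE

Orientations are given as a unit quaternion [x, y, z, w].
In Python, from rig import env gives the robot as it stands. The module is installed in compiled form; this text tells all that it offers.
- The arm moves only by the tool jog_arm, never from a script. Its argument "steps" is a list of rows, each a list of 4 numbers: the shift along the tool's x, y, z in mm, then the turn about the tool's z in rad. In form: [[dx, dy, dz, spin], ...]. A call has 1 to 8 rows; each row is the pose to reach, as a shift and turn from the pose commanded when the call began, along the tool's axes at that moment; what a row does not reach only later rows make up. A row lasts 1/8 s, in which the tool goes at most 62.5 mm and 10.7 degrees, less where a joint would pass 70% of its speed; a pose out of reach is approached as far as the arm can. A call with a gripper value outside its range is refused whole. "grip" is the finger opening in mm, from 0 to 91.8, set as the call begins (left out, the last holds). The fingers move at their own pace and stop on an object; the grip force is fixed at half the most. Time passes only in rows, so rows that repeat a pose let the fingers close. It gives the time, the measured TCP pose, the force, the opening and the grip force at its end, in the units of the state.
- env.get_state(): the state, without advancing time (a new reading comes with each control period).
- env.grab_frame(name): name is "scene" or "side" or "wrist"; returns a dict with "frame" (420x560x3 uint8, red, green, blue), "intrinsics" (3x3 intrinsics, pixels), "k1" (the pictures are not rectified: a ray, as slopes to the right and down, at radius r is drawn at 1 + k1 r^2 times it, then the intrinsics apply), "cam_to_world" (4x4, takes a point from camera to world coordinates); the wrist camera has in their place "tool_from_camera" (4x4, takes a point from camera to tool coordinates, whose origin is the TCP and whose axes are the flange's). Camera axes: x right, y down, z forward; pixel columns grow to the right and rows downward; lengths in m; the calibration is good to about 2 mm. A picture is of the moment at which its call begins: read the wrist's pose just before it. There is no depth.
- env.job_done(): hands the job in; it is judged then, once.
Trained networks look in the newest picture that a camera, given by its name, has taken for a name from the list of things; names that differ only in an ending like _2 or _b are one class to them, and where a whole thing is asked for, a point or a joint stands for the part that bears it (a point fixed in the world has none). Each returns a list of dicts, best first, with "conf" (0 to 1); they miss things now and then, are a little off and sometimes report something else, mostly with a low value. They report only what shows in the picture. A call takes as long as a camera call. They do not tell look-alikes from the thing itself.
- env.look_for(camera, thing): "point" ([x, y, z] in m, in world coordinates, good to about 4 mm: the middle of the surface that is visible of it).
The state is a dict: "time_s": time; "joint_positions": joint angles; "qd": joint speeds; "tau": joint torques, N m; "tool_pos": TCP position; "orientation": TCP orientation; "contact_force": force on the tool from outside, world axes, zero at the start; "ft_torque": the same for the moment, N m; "grip_width": finger opening in m; "finger_force": force on a finger pad.
Only numpy, scipy, OpenCV 4.12 (cv2) and the standard library are available. Lean on these libraries where they do the work, as an engineer would, in place of code of your own. Each camera call takes 0.05 s, during which the arm holds its last target. There are 200 camera calls.

## Working session

There is one attempt and no reset: what is moved stays moved. The work goes in short steps, Python scripts to look and compute and a tool call to move; the robot and the scene stay as the last step left them, time stands still between calls to the robot, and variables do not carry over. Pictures are saved under pics/ and viewed, at most 14 in all, crops included, and the job is handed in when it is done.

Besides the shell and the picture viewer there is one more tool, called after "Emit:" by a JSON object that holds its "fn" and its "kwargs", one argument or row to a line. jog_arm: Moves the arm, as the interface text tells. Its arguments: {"type":"object","properties":{"steps":{"type":"array"},"grip":{"type":"number"}},"required":["steps"]}

```bash
mkdir -p pics; cat > h.py <<'E'
from rig import env
import numpy as np, cv2
from scipy.spatial.transform import Rotation as R
def shot(name,fn=None):
    s=env.get_state(); f=env.grab_frame(name)
    if name=="wrist":
        T=np.eye(4);T[:3,:3]=R.from_quat(s['orientation']).as_matrix();T[:3,3]=s['tool_pos']
        f['cam_to_world']=T@np.array(f['tool_from_camera'])
    if fn: cv2.imwrite('pics/'+fn,cv2.cvtColor(f['frame'],cv2.COLOR_RGB2BGR))
    return f
def px2w(f,px,z):
    K=np.array(f['intrinsics']);k=f['k1'];T=np.array(f['cam_to_world'])
    px=np.atleast_2d(px).astype(float)
    u=cv2.undistortPoints(px[:,None],K,np.array([k,0,0,0,0.]))[:,0]
    d=np.c_[u,np.ones(len(u))]@T[:3,:3].T;o=T[:3,3]
    return o+d*((z-o[2])/d[:,2])[:,None]
def w2px(f,p):
    T=np.linalg.inv(np.array(f['cam_to_world']));r=cv2.Rodrigues(T[:3,:3])[0]
    return cv2.projectPoints(np.atleast_2d(p).astype(float),r,T[:3,3],np.array(f['intrinsics']),np.array([f['k1'],0,0,0,0.]))[0][:,0]
E
python3 - <<'E'
from h import *
s=env.get_state();print(s['tool_pos'],s['orientation'],s['grip_width'],s['time_s'])
print(R.from_quat(s['orientation']).as_matrix().round(3))
for c in('scene','side','wrist'):
    f=shot(c,c+'0.png');print(c,np.array(f['cam_to_world']).round(3).tolist(),f['k1'])
    for n in('lever_long_b','lever_short_a','lever_medium_a','chest','tray','tray_handle','jar','bell','seat_post','spoke_wrench','row_short'):
        print(n,[(np.round(d['point'],3).tolist(),round(d['conf'],2)) for d in env.look_for(c,n)][:6])
E
```

```text
[0.2339102  0.57914937 0.29144777] [ 1.90769329e-01  9.81634592e-01 -7.62361647e-04 -9.99654522e-05] 0.09215335761089713 0.0
[[-0.927  0.375 -0.   ]
 [ 0.375  0.927 -0.001]
 [-0.    -0.002 -1.   ]]
scene [[-0.364, 0.582, -0.727, 1.604], [0.932, 0.224, -0.287, 0.47], [-0.004, -0.782, -0.624, 1.001], [0.0, 0.0, 0.0, 1.0]] -0.08567286096460403
lever_long_b [([0.328, 0.604, 0.012], 0.66), ([0.484, 0.5, 0.013], 0.57)]
lever_short_a [([0.567, 0.368, 0.016], 0.63)]
lever_medium_a [([0.408, 0.19, 0.016], 0.63)]
chest [([0.776, -0.121, 0.044], 0.94)]
tray [([0.732, 0.25, 0.022], 0.44), ([0.598, -0.132, 0.033], 0.43)]
tray_handle [([0.598, -0.133, 0.035], 0.42)]
jar [([0.601, -0.13, 0.04], 0.64)]
bell [([0.583, 0.282, 0.018], 0.71), ([0.733, 0.252, 0.022], 0.59), ([0.361, -0.39, 0.066], 0.43)]
seat_post [([0.646, -0.482, 0.026], 0.68)]
spoke_wrench []
row_short [([0.601, -0.132, 0.041], 0.41)]
side [[-0.945, -0.182, 0.273, 0.133], [-0.328, 0.471, -0.819, 1.144], [0.02, -0.863, -0.504, 0.761], [0.0, 0.0, 0.0, 1.0]] 0.013922254542792665
lever_long_b [([0.47, 0.494, 0.014], 0.95), ([0.231, 0.343,
[... 292 characters left out ...]
.009], 0.59)]
tray_handle [([0.655, -0.121, 0.01], 0.63), ([0.651, -0.477, 0.023], 0.46)]
jar []
bell [([0.707, 0.257, 0.022], 0.51)]
seat_post [([0.649, -0.478, 0.024], 0.56), ([0.649, -0.119, 0.009], 0.54)]
spoke_wrench []
row_short [([0.65, -0.121, 0.009], 0.68), ([0.408, 0.194, 0.012], 0.27)]
wrist [[0.375, 0.882, 0.286, 0.156], [0.927, -0.356, -0.117, 0.611], [-0.001, 0.309, -0.951, 0.385], [0.0, 0.0, 0.0, 1.0]] -0.013344964655056689
lever_long_b [([0.415, 0.375, 0.019], 0.82), ([0.313, 0.6, 0.017], 0.79), ([0.226, 0.34, 0.008], 0.67), ([0.45, 0.491, 0.018], 0.64)]
lever_short_a []
lever_medium_a []
chest []
tray []
tray_handle []
jar []
bell []
seat_post []
spoke_wrench []
row_short []
```

View pics/scene0.png

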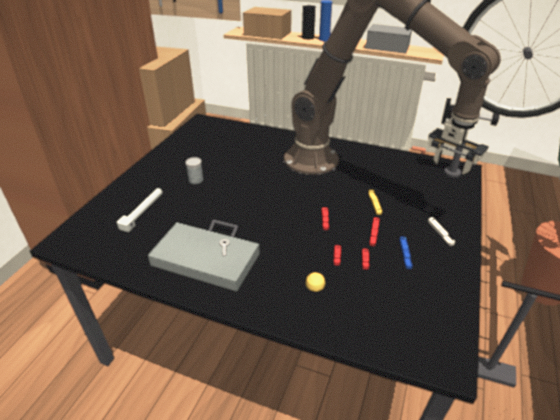

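View pics/side0.png

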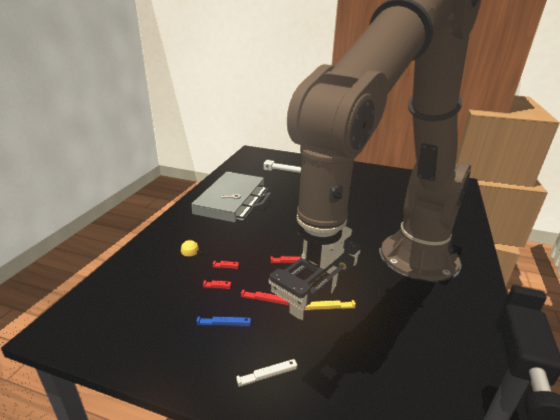

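The scene shows four red levers: two short, one medium at scene px (325,218) and one long at (375,231). The blue, yellow and white ones are look-alikes. The chest is at (205,255), its handle at (222,230), the bell at (315,282), and the tray looks nearly shut.

```bash
cat >> h.py <<'E'
def reds(f,z=0.012,amin=25):
    im=f['frame'].astype(int);m=((im[...,0]>90)&(im[...,1]<0.45*im[...,0])&(im[...,2]<0.45*im[...,0])).astype(np.uint8)
    m=cv2.morphologyEx(m,cv2.MORPH_CLOSE,np.ones((5,5)))
    n,l,st,c=cv2.connectedComponentsWithStats(m);out=[]
    for i in range(1,n):
        if st[i,4]<amin: continue
        ys,xs=np.where(l==i);w=px2w(f,np.c_[xs,ys],z)[:,:2]
        (cx,cy),(a,b),th=cv2.minAreaRect((w*1000).astype(np.float32))
        if a<b:a,b,th=b,a,th+90
        out.append((round(cx),round(cy),round(a),round(b),round((th+90)%180-90,1),st[i,4],c[i].round().tolist()))
    return out
def go(x,y,z,yaw=None):
    """shift to bring TCP there; yaw = world deg of tool y axis (mod 180)"""
    s=env.get_state();r=R.from_quat(s['orientation']);M=r.as_matrix()
    d=M.T@(np.array([x,y,z])-s['tool_pos'])*1000
    cur=np.degrees(np.arctan2(M[1,1],M[0,1]));sp=0
    if yaw is not None: sp=-np.radians((yaw-cur+90)%180-90)
    print('t',round(s['time_s'],2),'pos',np.round(s['tool_pos'],4),'ytool',round(cur,1),'w',round(s['grip_width']*1000,1),'-> d',d.round(1),'spin',round(sp,3),'F',np.round(s['contact_force'],1)); return d,sp
E
python3 - <<'E'
from h import *
for c in('scene','side'):
    f=shot(c)
    for o in reds(f): print(c,o)
    if c=='scene':
        im=f['frame'][190:310,130:280]
        cv2.imwrite('pics/c1.png',cv2.cvtColor(cv2.resize(im,None,fx=5,fy=5,interpolation=cv2.INTER_CUBIC),cv2.COLOR_RGB2BGR))
# want camera over tray: tool at
go(0.60,-0.05,0.33,90)
E
```

```text
scene (405, 185, 132, 27, 18.4, np.int32(159), [325.0, 218.0])
scene (413, 373, 164, 26, 5.7, np.int32(206), [374.0, 231.0])
scene (582, 280, 99, 25, 12.5, np.int32(147), [337.0, 255.0])
scene (564, 373, 103, 24, 12.6, np.int32(162), [365.0, 258.0])
side (407, 193, 97, 32, 20.7, np.int32(182), [284.0, 259.0])
side (575, 283, 83, 38, 15.2, np.int32(187), [225.0, 264.0])
side (558, 377, 82, 35, 20.4, np.int32(220), [217.0, 284.0])
side (409, 377, 140, 34, 6.3, np.int32(348), [263.0, 297.0])
t 1.9 pos [0.234  0.5795 0.2922] ytool 68.0 w 91.6 -> d [-575.1 -446.6  -37.8] spin -0.384 F [-0.7  0.3  0. ]
```

View pics/c1.png

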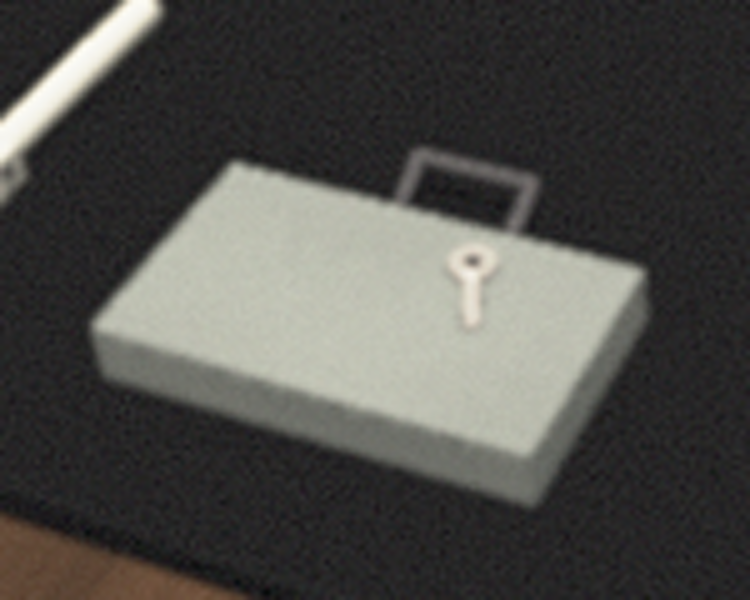

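The crop shows the chest's top corners at crop px (238,162), (643,270), (530,455) and (95,325). The handle bar runs from (418,152) to (537,180).

```bash
python3 - <<'E'
from h import *
f=shot('scene')
c=np.array([[238,162],[643,270],[530,455],[95,325]])
p=lambda a:(np.array(a)+.5)/5-.5+[130,190]
w=px2w(f,p(c),.046);print(w.round(4))
# fit rect: front-right,front-left,back-left,back-right ; local
L=np.array([[-85,-160],[-85,160],[95,160],[95,-160]])/1000
from scipy.optimize import least_squares
def fn(q):
    C,S=np.cos(q[2]),np.sin(q[2]);return (L@np.array([[C,S],[-S,C]])+q[:2]-w[:,:2]).ravel()
r=least_squares(fn,[.75,-.12,0]);print(r.x,np.degrees(r.x[2]),r.fun.round(3))
h=px2w(f,p([[418,152],[537,180]]),.035);print('handle',h.round(4),h.mean(0))
C,S=np.cos(r.x[2]),np.sin(r.x[2]);d=h.mean(0)[:2]-r.x[:2];print('handle local',C*d[0]+S*d[1],-S*d[0]+C*d[1])
go(0.50,-0.10,0.33,90+np.degrees(r.x[2]))
E
```

```text
[[ 0.6606 -0.2925  0.046 ]
 [ 0.6604  0.0246  0.046 ]
 [ 0.8387  0.0266  0.046 ]
 [ 0.8404 -0.2908  0.046 ]]
[ 0.7450368 -0.1330518  0.0047198] 0.27042439355059644 [ 0.    -0.001 -0.001  0.002  0.001  0.001  0.    -0.002]
handle [[ 0.5923 -0.184   0.035 ]
 [ 0.5896 -0.0891  0.035 ]] [ 0.59096593 -0.13655316  0.035     ]
handle local -0.154085679405905 -0.0027741419725688787
t 1.95 pos [0.234  0.5795 0.2923] ytool 68.0 w 92.0 -> d [-501.1 -530.5  -37.8] spin -0.389 F [-0.3  0.4  0.5]
```

```bash
python3 - <<'E'
from h import *
go(0.48,0.22,0.29,40)
E
```

```text
t 1.95 pos [0.234  0.5795 0.2923] ytool 68.0 w 92.0 -> d [-362.7 -241.3    2.2] spin 0.489 F [-0.3  0.4  0.5]
```

Emit:
{"fn": "jog_arm", "kwargs": {
  "steps": [
    [-363,-241,0,0.49],
    [-363,-241,0,0.49],
    [-363,-241,0,0.49],
    [-363,-241,0,0.49],
    [-363,-241,0,0.49],
    [-363,-241,0,0.49],
    [-363,-241,0,0.49],
    [-363,-241,0,0.49]
  ],
  "grip": 60
}}

```text
time_s: 2.95
tool_pos: [0.4831, 0.2149, 0.2926]
orientation: [0.427, 0.904, -0.0, 0.001]
contact_force: [-0.2, 0.1, 0.1]
grip_width: 0.0595
finger_force: 0.0
```

```bash
python3 - <<'E'
from h import *
f=shot('wrist','w1.png')
for o in reds(f,0.014): print(o)
go(0.591,-0.1345,0.17,0)
E
```

```text
(408, 364, 136, 14, 9.2, np.int32(511), [307.0, 37.0])
(557, 369, 86, 22, 13.8, np.int32(310), [402.0, 124.0])
(401, 186, 109, 20, 18.6, np.int32(473), [234.0, 165.0])
(576, 289, 77, 72, 70.9, np.int32(490), [380.0, 178.0])
t 3.0 pos [0.4816 0.2179 0.2924] ytool 39.6 w 59.9 -> d [-341.1 -140.6  122.6] spin 0.692 F [-0.4 -0.1 -0.4]
```

Emit:
{"fn": "jog_arm", "kwargs": {
  "steps": [
    [-341,-141,123,0.69],
    [-341,-141,123,0.69],
    [-341,-141,123,0.69],
    [-341,-141,123,0.69],
    [-341,-141,123,0.69],
    [-341,-141,123,0.69],
    [-341,-141,123,0.69],
    [-341,-141,123,0.69]
  ],
  "grip": 60
}}

```text
time_s: 4.0
tool_pos: [0.5911, -0.1311, 0.1687]
orientation: [0.705, 0.709, -0.0, -0.001]
contact_force: [0.4, -0.0, -0.7]
grip_width: 0.0603
finger_force: 0.0
```

```bash
python3 - <<'E'
from h import *
f=shot('wrist','w2.png')
print([ (np.round(d['point'],3).tolist(),d['conf']) for d in env.look_for('wrist','tray_handle')])
go(0.591,-0.1345,0.082,0)
print(w2px(f,[[.591,-.1345,.035]]))
E
```

```text
[([0.646, -0.088, 0.014], 0.64)]
t 4.1 pos [ 0.5914 -0.1291  0.1694] ytool 0.6 w 60.1 -> d [-5.6 -0.4 87.4] spin 0.01 F [ 0.1  0.7 -0.5]
[[280.25984789 225.76852415]]
```

View pics/w2.png

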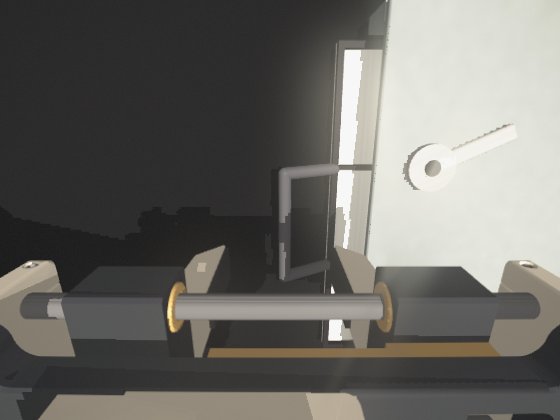

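The handle bar is at px (285,175)–(286,275), in the jaw plane, with the spoke wrench at (433,167). I'll narrow the grip and go down.

Emit:
{"fn": "jog_arm", "kwargs": {
  "steps": [
    [-5,0,0,0.01],
    [-5,0,40,0.01],
    [-5,0,82,0.01],
    [-5,0,82,0.01]
  ],
  "grip": 38
}}

```text
time_s: 4.6
tool_pos: [0.5894, -0.1353, 0.0852]
orientation: [0.708, 0.706, -0.001, -0.002]
contact_force: [-0.2, 0.4, 0.2]
grip_width: 0.0382
finger_force: 0.0
```

Emit:
{"fn": "jog_arm", "kwargs": {
  "steps": [
    [0,0,0,0],
    [0,0,0,0],
    [0,0,0,0],
    [0,0,0,0]
  ],
  "grip": 0
}}

```text
time_s: 5.1
tool_pos: [0.5922, -0.137, 0.0885]
orientation: [0.708, 0.706, 0.001, 0.001]
contact_force: [0.4, 1.3, 7.1]
grip_width: 0.009
finger_force: 30.0
```

Emit:
{"fn": "jog_arm", "kwargs": {
  "steps": [
    [0,-15,0,0],
    [0,-35,0,0],
    [0,-55,0,0],
    [0,-75,0,0],
    [0,-95,0,0],
    [0,-115,0,0],
    [0,-130,0,0],
    [0,-130,0,0]
  ]
}}

```text
time_s: 6.1
tool_pos: [0.4609, -0.1381, 0.0884]
orientation: [0.709, 0.705, 0.0, 0.001]
contact_force: [-2.1, -4.6, 9.4]
grip_width: 0.0086
finger_force: 30.0
```

Emit:
{"fn": "jog_arm", "kwargs": {
  "steps": [
    [0,-2,0,0],
    [0,-4,0,0],
    [0,-4,0,0]
  ]
}}

```text
time_s: 6.48
tool_pos: [0.4585, -0.1381, 0.0884]
orientation: [0.709, 0.706, 0.001, 0.002]
contact_force: [-0.1, -4.6, 8.7]
grip_width: 0.0087
finger_force: 30.0
```

Emit:
{"fn": "jog_arm", "kwargs": {
  "steps": [
    [0,0,0,0],
    [0,0,0,0],
    [0,0,-60,0],
    [0,30,-120,0],
    [0,60,-180,0],
    [-30,90,-240,0],
    [-30,100,-280,0],
    [-30,100,-280,0]
  ],
  "grip": 45
}}

```text
time_s: 7.48
tool_pos: [0.5593, -0.1679, 0.3713]
orientation: [0.708, 0.706, 0.002, 0.003]
contact_force: [-0.8, -0.1, -0.3]
grip_width: 0.0453
finger_force: 0.0
```

```bash
python3 - <<'E'
from h import *
f=shot('wrist','w3.png')
go(0.5,0.2,0.3,90)
E
```

```text
t 7.53 pos [ 0.5578 -0.1671  0.3686] ytool -0.2 w 45.1 -> d [367.  -59.1  68.3] spin 1.568 F [-0.  -0.4 -0.5]
```

View pics/w3.png

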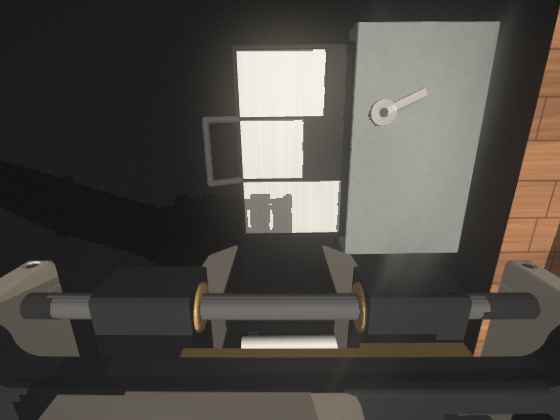

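The tray is out. The medium row is around px (282,83), the short row around (272,150) and the long row around (292,207).

```bash
python3 - <<'E'
from h import *
f=shot('wrist')
m=(f['frame'].min(2)>150).astype(np.uint8);m[:,345:]=0;m[240:]=0
n,l,st,c=cv2.connectedComponentsWithStats(m)
for i in range(1,n):
    if st[i,4]>300:
        ys,xs=np.where(l==i);w=px2w(f,np.c_[xs,ys],.010)[:,:2]*1000
        print(st[i],cv2.minAreaRect(w.astype(np.float32)))
E
```

```text
[ 238   50   91   68 5761] ((563.52587890625, -44.711334228515625), (123.83451843261719, 87.71810150146484), 0.6414129137992859)
[ 242  121   64   59 3561] ((548.8763427734375, -137.0944061279297), (86.57855224609375, 93.16735076904297), 89.8479232788086)
[ 245  183   97   51 3020] ((578.9117431640625, -229.0352783203125), (84.43616485595703, 151.40562438964844), 89.81836700439453)
```

```bash
python3 - <<'E'
from h import *
go(0.44,0.27,0.31)
E
```

```text
t 7.58 pos [ 0.5569 -0.1665  0.367 ] ytool -0.2 w 44.8 -> d [ 436.2 -118.1   57.2] spin 0 F [ 0.   0.6 -0.1]
```

Emit:
{"fn": "jog_arm", "kwargs": {
  "steps": [
    [436,-118,57,-1.57],
    [436,-118,57,-1.57],
    [436,-118,57,-1.57],
    [436,-118,57,-1.57],
    [436,-118,57,-1.57],
    [436,-118,57,-1.57],
    [436,-118,57,-1.57],
    [436,-118,57,-1.57]
  ],
  "grip": 45
}}

```text
time_s: 8.57
tool_pos: [0.4367, 0.2734, 0.308]
orientation: [0.03, 1.0, -0.001, -0.002]
contact_force: [0.1, -0.3, -0.2]
grip_width: 0.0449
finger_force: 0.0
```

Emit:
{"fn": "jog_arm", "kwargs": {
  "steps": [
    [0,0,0,0],
    [0,0,0,0]
  ]
}}

```text
time_s: 8.82
tool_pos: [0.4404, 0.2679, 0.3096]
orientation: [0.04, 0.999, -0.001, -0.0]
contact_force: [0.1, -1.1, 0.2]
grip_width: 0.0452
finger_force: 0.0
```

```bash
python3 - <<'E'
from h import *
f=shot('wrist','w4.png')
for o in reds(f,0.014): print(o)
go(0.44,0.27,0.31,90)
E
```

```text
(408, 364, 136, 18, 12.1, np.int32(316), [351.0, 147.0])
(400, 186, 110, 21, 18.7, np.int32(937), [210.0, 144.0])
(537, 366, 44, 19, 15.0, np.int32(105), [351.0, 238.0])
(561, 275, 60, 19, 13.8, np.int32(105), [293.0, 255.0])
(604, 286, 22, 17, 9.3, np.int32(64), [302.0, 286.0])
t 8.88 pos [0.4407 0.2678 0.3099] ytool 85.4 w 45.0 -> d [ 0.9  2.2 -0.1] spin -0.08 F [-0.  -0.3  1.1]
```

View pics/w4.png

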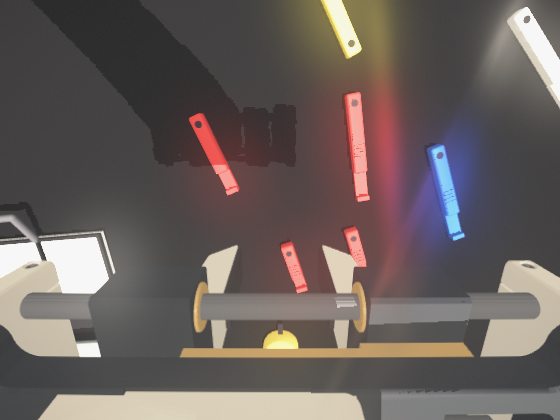

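The wrist view shows the red medium lever at px (214,153), the long one at (358,147), and the two shorts at (293,266) and (355,247). The bell is at (281,340).

```bash
sed -i 's/m=((im.*$/m=((im[...,0]>110)\&(im[...,0]-im[...,1:].max(2)>55)\&(abs(im[...,1]-im[...,2])<45)).astype(np.uint8)/' h.py; python3 - <<'E'
from h import *
f=shot('wrist')
for o in reds(f,0.015): print(o)
go(0.375,0.178,0.2,108.7)
E
```

```text
(407, 389, 141, 67, 2.4, np.int32(4636), [371.0, 141.0])
(400, 186, 111, 21, 19.2, np.int32(1311), [214.0, 153.0])
(548, 368, 68, 20, 13.8, np.int32(541), [355.0, 246.0])
(572, 278, 86, 20, 13.8, np.int32(683), [294.0, 266.0])
t 8.93 pos [0.4408 0.268  0.3101] ytool 85.5 w 45.4 -> d [ 58.5 -94.8 110.2] spin -0.405 F [-0.2 -0.6  0.2]
```

Emit:
{"fn": "jog_arm", "kwargs": {
  "steps": [
    [58,-95,110,-0.4],
    [58,-95,110,-0.4],
    [58,-95,110,-0.4],
    [58,-95,110,-0.4],
    [58,-95,110,-0.4],
    [58,-95,110,-0.4]
  ],
  "grip": 50
}}

```text
time_s: 9.68
tool_pos: [0.3768, 0.1802, 0.2012]
orientation: [-0.162, 0.987, 0.001, 0.001]
contact_force: [0.5, 0.4, -0.3]
grip_width: 0.0502
finger_force: 0.0
```

```bash
sed -i 's/>110)/>160)/' h.py; python3 - <<'E'
from h import *
f=shot('wrist','w5.png')
for o in reds(f,0.016,100): print(o)
go(0.40,0.186,0.075,109)
E
```

```text
(399, 184, 111, 19, 18.9, np.int32(1799), [276.0, 221.0])
(364, 357, 56, 39, 6.6, np.int32(1432), [448.0, 243.0])
(530, 265, 17, 10, -71.4, np.int32(105), [306.0, 345.0])
t 9.72 pos [0.3766 0.1801 0.2011] ytool 108.7 w 50.1 -> d [-23.8  -2.  126.1] spin -0.006 F [-0.2  0.5  0.2]
```

View pics/w5.png

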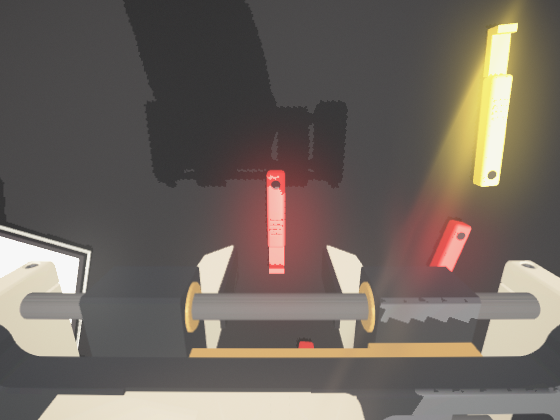

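The medium lever lies between the jaws at px (276,221).

Emit:
{"fn": "jog_arm", "kwargs": {
  "steps": [
    [-22,-4,50,0],
    [-22,-4,100,0],
    [-22,-4,127,0],
    [-22,-4,127,0],
    [-22,-4,127,0]
  ]
}}

```text
time_s: 10.35
tool_pos: [0.3984, 0.183, 0.0742]
orientation: [-0.162, 0.987, 0.0, 0.001]
contact_force: [0.3, -0.3, 0.9]
grip_width: 0.0499
finger_force: 0.0
```

Emit:
{"fn": "jog_arm", "kwargs": {
  "steps": [
    [0,0,0,0],
    [0,0,0,0],
    [0,0,0,0],
    [0,0,0,0],
    [0,0,0,0]
  ],
  "grip": 0
}}

```text
time_s: 10.98
tool_pos: [0.3978, 0.1825, 0.0735]
orientation: [-0.162, 0.987, 0.0, 0.0]
contact_force: [-0.9, 0.3, 6.1]
grip_width: 0.0181
finger_force: 30.0
```

```bash
python3 - <<'E'
from h import *
go(0.5645,-0.0435,0.18,90)
E
```

```text
t 10.97 pos [0.3978 0.1825 0.0735] ytool 108.7 w 18.1 -> d [ -85.5 -267.5 -106.5] spin 0.326 F [-0.9  0.3  6.1]
```

Emit:
{"fn": "jog_arm", "kwargs": {
  "steps": [
    [0,0,-50,0],
    [0,0,-106,0],
    [-85,-267,-106,0.33],
    [-85,-267,-106,0.33],
    [-85,-267,-106,0.33],
    [-85,-267,-106,0.33],
    [-85,-267,-106,0.33],
    [-85,-267,-106,0.33]
  ]
}}

```text
time_s: 11.98
tool_pos: [0.5645, -0.0462, 0.1789]
orientation: [0.004, 1.0, -0.001, 0.0]
contact_force: [-0.4, 1.1, -0.7]
grip_width: 0.0173
finger_force: 30.0
```

```bash
python3 - <<'E'
from h import *
f=shot('wrist','w6.png')
for o in reds(f,0.12,100): print(o)
go(0.5645,-0.0435,0.085,90)
E
```

```text
(605, -46, 15, 9, 89.6, np.int32(310), [279.0, 326.0])
(619, -47, 16, 6, 89.6, np.int32(206), [280.0, 344.0])
t 12.03 pos [ 0.5636 -0.0441  0.1787] ytool 89.7 w 18.0 -> d [-1.   0.6 93.7] spin -0.006 F [-0.   1.1 -0.3]
```

View pics/w6.png

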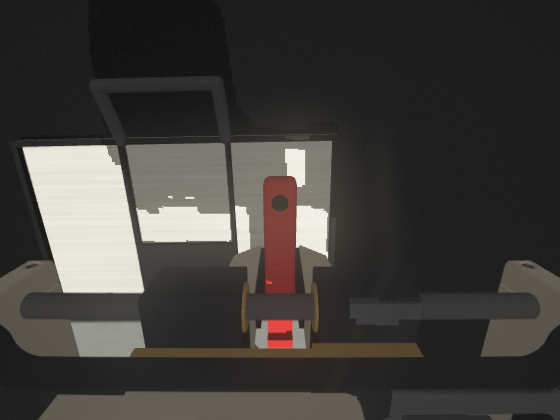

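The lever is held straight over the medium row. I'll lower it and release.

Emit:
{"fn": "jog_arm", "kwargs": {
  "steps": [
    [-1,0,45,0],
    [-1,0,80,0],
    [-1,0,93,0],
    [-1,0,93,0]
  ]
}}

```text
time_s: 12.52
tool_pos: [0.5643, -0.0423, 0.0861]
orientation: [0.001, 1.0, 0.0, -0.001]
contact_force: [-0.4, -0.5, 0.2]
grip_width: 0.0175
finger_force: 30.0
```

Emit:
{"fn": "jog_arm", "kwargs": {
  "steps": [
    [0,0,0,0],
    [0,0,0,0],
    [0,0,0,0],
    [0,0,-50,0],
    [0,0,-110,0],
    [0,0,-170,0],
    [0,0,-190,0],
    [0,0,-190,0]
  ],
  "grip": 32
}}

```text
time_s: 13.52
tool_pos: [0.5655, -0.0434, 0.2782]
orientation: [0.002, 1.0, 0.0, 0.002]
contact_force: [0.0, 1.0, -0.2]
grip_width: 0.0322
finger_force: 0.0
```

```bash
python3 - <<'E'
from h import *
f=shot('wrist','w7.png')
for o in reds(f,0.026,100): print(o)
go(0.385,0.365,0.22,98)
E
```

```text
(573, 266, 76, 20, 10.1, np.int32(735), [535.0, 192.0])
(584, -43, 75, 17, 0.2, np.int32(808), [280.0, 200.0])
t 13.57 pos [ 0.5647 -0.0433  0.2765] ytool 89.8 w 32.2 -> d [181.4 407.6  56.4] spin -0.143 F [-0.6  0.3 -0.9]
```

Emit:
{"fn": "jog_arm", "kwargs": {
  "steps": [
    [181,407,20,-0.14],
    [181,407,20,-0.14],
    [181,407,20,-0.14],
    [181,407,56,-0.14],
    [181,407,56,-0.14],
    [181,407,56,-0.14],
    [181,407,56,-0.14],
    [181,407,56,-0.14]
  ],
  "grip": 50
}}

```text
time_s: 14.58
tool_pos: [0.3815, 0.3678, 0.2177]
orientation: [-0.071, 0.997, -0.0, -0.002]
contact_force: [-0.1, -0.8, -0.5]
grip_width: 0.0501
finger_force: 0.0
```

Emit:
{"fn": "jog_arm", "kwargs": {
  "steps": [
    [0,0,0,0],
    [0,0,0,0]
  ]
}}

```text
time_s: 14.82
tool_pos: [0.3862, 0.3625, 0.2198]
orientation: [-0.067, 0.998, -0.001, -0.0]
contact_force: [-0.5, -0.8, 0.1]
grip_width: 0.0498
finger_force: 0.0
```

```bash
python3 - <<'E'
from h import *
f=shot('wrist','w8.png')
for o in reds(f,0.016,100): print(o)
go(0.408,0.37,0.074,98)
E
```

```text
(406, 373, 140, 19, 5.6, np.int32(2055), [287.0, 214.0])
(558, 373, 46, 19, 14.3, np.int32(471), [269.0, 333.0])
t 14.88 pos [0.3864 0.3625 0.2201] ytool 97.6 w 49.9 -> d [-22.4   4.7 146.1] spin -0.006 F [0.2 0.8 0.1]
```

View pics/w8.png

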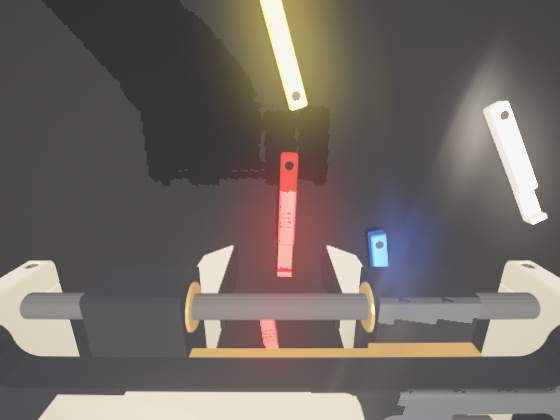

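The long lever is at px (287,214), with yaw 5.6°.

Emit:
{"fn": "jog_arm", "kwargs": {
  "steps": [
    [-21,8,50,0.035],
    [-21,8,110,0.035],
    [-21,8,146,0.035],
    [-21,8,146,0.035],
    [-21,8,146,0.035]
  ]
}}

```text
time_s: 15.5
tool_pos: [0.4062, 0.3751, 0.0757]
orientation: [-0.05, 0.999, 0.001, 0.001]
contact_force: [0.4, 1.0, 0.6]
grip_width: 0.0497
finger_force: 0.0
```

Emit:
{"fn": "jog_arm", "kwargs": {
  "steps": [
    [0,0,0,0],
    [0,0,0,0],
    [0,0,0,0],
    [0,0,0,0],
    [0,0,0,0]
  ],
  "grip": 0
}}

```text
time_s: 16.12
tool_pos: [0.4051, 0.3753, 0.0746]
orientation: [-0.051, 0.999, 0.0, 0.0]
contact_force: [-0.4, -0.9, 5.9]
grip_width: 0.0173
finger_force: 30.0
```

```bash
python3 - <<'E'
from h import *
go(0.50,0.0,0.19,90)
go(0.5795,-0.2285,0.19,90)
E
```

```text
t 16.12 pos [0.4051 0.3753 0.0746] ytool 95.8 w 17.3 -> d [ -56.5 -382.9 -115.5] spin 0.101 F [-0.4 -0.9  5.9]
t 16.12 pos [0.4051 0.3753 0.0746] ytool 95.8 w 17.3 -> d [-112.6 -618.3 -115.5] spin 0.101 F [-0.4 -0.9  5.9]
```

Emit:
{"fn": "jog_arm", "kwargs": {
  "steps": [
    [0,0,-55,0],
    [0,0,-115,0],
    [-112,-618,-115,0.1],
    [-112,-618,-115,0.1],
    [-112,-618,-115,0.1],
    [-112,-618,-115,0.1],
    [-112,-618,-115,0.1],
    [-112,-618,-115,0.1]
  ]
}}

```text
time_s: 17.12
tool_pos: [0.5091, 0.013, 0.1893]
orientation: [-0.001, 1.0, 0.0, 0.0]
contact_force: [1.3, -0.1, -0.3]
grip_width: 0.0175
finger_force: 30.0
```

```bash
python3 - <<'E'
from h import *
go(0.5795,-0.2285,0.19,90)
E
```

```text
t 17.12 pos [0.5091 0.013  0.1893] ytool 90.1 w 17.5 -> d [ -70.1 -241.6   -0.8] spin 0.002 F [ 1.3 -0.1 -0.3]
```

Emit:
{"fn": "jog_arm", "kwargs": {
  "steps": [
    [-70,-241,0,0],
    [-70,-241,0,0],
    [-70,-241,0,0],
    [-70,-241,0,0],
    [-70,-241,0,0],
    [-70,-241,0,0],
    [-70,-241,0,0]
  ]
}}

```text
time_s: 18.0
tool_pos: [0.5791, -0.2241, 0.189]
orientation: [-0.002, 1.0, 0.001, -0.0]
contact_force: [-0.8, 0.4, -0.7]
grip_width: 0.0172
finger_force: 30.0
```

```bash
python3 - <<'E'
from h import *
f=shot('wrist','w9.png')
go(0.5795,-0.2285,0.0855,90)
E
```

```text
t 18.05 pos [ 0.5791 -0.2242  0.1892] ytool 90.2 w 17.9 -> d [ -0.4  -4.4 103.7] spin 0.004 F [-0.3  0.4 -0.7]
```

View pics/w9.png

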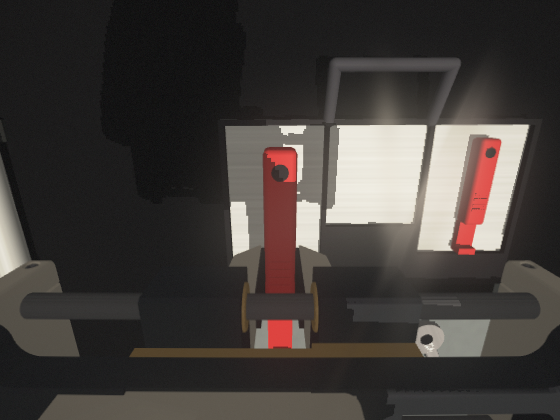

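The long lever is centred over its row, and the medium lever is lying in its row at px (478,195).

Emit:
{"fn": "jog_arm", "kwargs": {
  "steps": [
    [0,-4,50,0],
    [0,-4,90,0],
    [0,-4,104,0],
    [0,-4,104,0]
  ]
}}

```text
time_s: 18.55
tool_pos: [0.5797, -0.229, 0.0855]
orientation: [-0.001, 1.0, 0.0, 0.0]
contact_force: [0.2, 0.2, -1.0]
grip_width: 0.0175
finger_force: 30.0
```

Emit:
{"fn": "jog_arm", "kwargs": {
  "steps": [
    [0,0,0,0],
    [0,0,0,0],
    [0,0,0,0],
    [0,0,-50,0],
    [0,0,-110,0],
    [0,0,-170,0],
    [0,0,-190,0],
    [0,0,-190,0]
  ],
  "grip": 32
}}

```text
time_s: 19.55
tool_pos: [0.5798, -0.2305, 0.2773]
orientation: [-0.0, 1.0, -0.001, 0.002]
contact_force: [-0.7, 0.5, -1.2]
grip_width: 0.0318
finger_force: 0.0
```

```bash
python3 - <<'E'
from h import *
go(0.555,0.265,0.22,103)
E
```

```text
t 19.55 pos [ 0.5798 -0.2305  0.2773] ytool 90.1 w 31.8 -> d [ 24.5 495.6  56.7] spin -0.226 F [-0.7  0.5 -1.2]
```

Emit:
{"fn": "jog_arm", "kwargs": {
  "steps": [
    [24,496,30,-0.22],
    [24,496,57,-0.22],
    [24,496,57,-0.22],
    [24,496,57,-0.22],
    [24,496,57,-0.22],
    [24,496,57,-0.22],
    [24,496,57,-0.22],
    [24,496,57,-0.22]
  ],
  "grip": 50
}}

```text
time_s: 20.55
tool_pos: [0.5535, 0.2674, 0.2163]
orientation: [-0.11, 0.994, -0.0, -0.001]
contact_force: [2.0, -0.2, 0.5]
grip_width: 0.0504
finger_force: 0.0
```

Emit:
{"fn": "jog_arm", "kwargs": {
  "steps": [
    [0,0,0,0],
    [0,0,0,0]
  ]
}}

```text
time_s: 20.8
tool_pos: [0.5539, 0.2651, 0.2167]
orientation: [-0.111, 0.994, -0.001, -0.001]
contact_force: [-0.1, -0.1, -0.1]
grip_width: 0.0499
finger_force: 0.0
```

```bash
python3 - <<'E'
from h import *
f=shot('wrist','w10.png')
for o in reds(f,0.016,100): print(o)
go(0.575,0.28,0.074,103)
E
```

```text
(562, 390, 122, 59, 14.4, np.int32(3809), [389.0, 228.0])
(574, 278, 81, 18, 12.7, np.int32(1160), [287.0, 220.0])
t 20.85 pos [0.5545 0.2642 0.2171] ytool 102.6 w 49.9 -> d [-23.7  11.1 143.1] spin -0.007 F [ 0.1 -0.9  0.5]
```

View pics/w10.png

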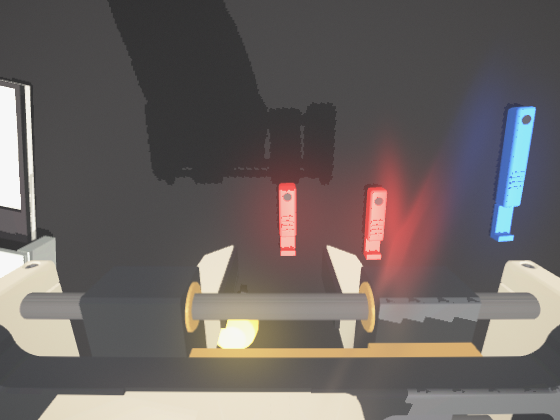

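The two short levers are at px (287,220) and (376,222), and the bell at (238,330) is well clear.

Emit:
{"fn": "jog_arm", "kwargs": {
  "steps": [
    [-22,9,50,0],
    [-22,9,110,0],
    [-22,9,143,0],
    [-22,9,143,0],
    [-22,9,143,0]
  ]
}}

```text
time_s: 21.48
tool_pos: [0.5752, 0.2787, 0.0767]
orientation: [-0.11, 0.994, 0.0, 0.001]
contact_force: [0.3, -0.3, 0.2]
grip_width: 0.0498
finger_force: 0.0
```

Emit:
{"fn": "jog_arm", "kwargs": {
  "steps": [
    [0,0,0,0],
    [0,0,0,0],
    [0,0,0,0],
    [0,0,0,0],
    [0,0,0,0]
  ],
  "grip": 0
}}

```text
time_s: 22.1
tool_pos: [0.5741, 0.2796, 0.0756]
orientation: [-0.11, 0.994, 0.0, 0.0]
contact_force: [-1.8, -2.1, 4.9]
grip_width: 0.0176
finger_force: 30.0
```

```bash
python3 - <<'E'
from h import *
go(0.5495,-0.1585,0.19,90)
E
```

```text
t 22.1 pos [0.5741 0.2796 0.0756] ytool 102.7 w 17.6 -> d [ 120.1 -422.  -114.5] spin 0.221 F [-1.8 -2.1  4.9]
```

Emit:
{"fn": "jog_arm", "kwargs": {
  "steps": [
    [0,0,-55,0],
    [0,0,-114,0],
    [120,-422,-114,0.22],
    [120,-422,-114,0.22],
    [120,-422,-114,0.22],
    [120,-422,-114,0.22],
    [120,-422,-114,0.22],
    [120,-422,-114,0.22]
  ]
}}

```text
time_s: 23.1
tool_pos: [0.5527, -0.0968, 0.1893]
orientation: [-0.001, 1.0, 0.0, 0.0]
contact_force: [1.1, -0.1, -1.3]
grip_width: 0.0176
finger_force: 30.0
```

```bash
python3 - <<'E'
from h import *
go(0.5495,-0.1585,0.19,90)
E
```

```text
t 23.1 pos [ 0.5527 -0.0968  0.1893] ytool 90.1 w 17.6 -> d [  3.3 -61.7  -0.7] spin 0.001 F [ 1.1 -0.1 -1.3]
```

Emit:
{"fn": "jog_arm", "kwargs": {
  "steps": [
    [3,-62,0,0],
    [3,-62,0,0],
    [3,-62,0,0],
    [3,-62,0,0]
  ]
}}

```text
time_s: 23.6
tool_pos: [0.5504, -0.155, 0.1891]
orientation: [-0.002, 1.0, 0.0, -0.0]
contact_force: [-0.6, 1.4, -0.1]
grip_width: 0.0173
finger_force: 30.0
```

```bash
python3 - <<'E'
from h import *
f=shot('wrist','w11.png')
go(0.5495,-0.1585,0.0875,90)
E
```

```text
t 23.65 pos [ 0.5504 -0.155   0.1891] ytool 90.2 w 17.3 -> d [  0.9  -3.5 101.6] spin 0.004 F [-0.1  0.1 -0.8]
```

View pics/w11.png

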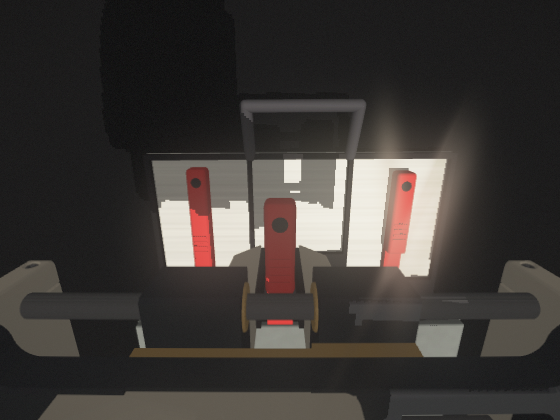

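The short lever is held straight over its row, and the long one is at px (200,215) in its row.

Emit:
{"fn": "jog_arm", "kwargs": {
  "steps": [
    [1,-3,50,0],
    [1,-3,90,0],
    [1,-3,102,0],
    [1,-3,102,0]
  ]
}}

```text
time_s: 24.15
tool_pos: [0.5495, -0.159, 0.0873]
orientation: [-0.001, 1.0, 0.0, -0.0]
contact_force: [-1.0, 0.0, 1.0]
grip_width: 0.0176
finger_force: 30.0
```

Emit:
{"fn": "jog_arm", "kwargs": {
  "steps": [
    [0,0,0,0],
    [0,0,0,0],
    [0,0,0,0],
    [0,0,-50,0],
    [0,0,-110,0],
    [0,0,-170,0],
    [0,0,-190,0],
    [0,0,-190,0]
  ],
  "grip": 28
}}

```text
time_s: 25.15
tool_pos: [0.5498, -0.1602, 0.2792]
orientation: [-0.001, 1.0, -0.0, 0.002]
contact_force: [-0.1, -0.5, -1.0]
grip_width: 0.0281
finger_force: 0.0
```

```bash
python3 - <<'E'
from h import *
go(0.54,0.36,0.22,103)
E
```

```text
t 25.15 pos [ 0.5498 -0.1602  0.2792] ytool 90.1 w 28.1 -> d [  9.5 520.2  58.8] spin -0.226 F [-0.1 -0.5 -1. ]
```

Emit:
{"fn": "jog_arm", "kwargs": {
  "steps": [
    [9,520,30,-0.22],
    [9,520,57,-0.22],
    [9,520,57,-0.22],
    [9,520,57,-0.22],
    [9,520,57,-0.22],
    [9,520,57,-0.22],
    [9,520,57,-0.22],
    [9,520,57,-0.22]
  ],
  "grip": 50
}}

```text
time_s: 26.15
tool_pos: [0.5391, 0.3383, 0.2208]
orientation: [-0.11, 0.994, -0.001, -0.001]
contact_force: [1.1, 0.8, 0.1]
grip_width: 0.0496
finger_force: 0.0
```

Emit:
{"fn": "jog_arm", "kwargs": {
  "steps": [
    [0,0,0,0],
    [0,0,0,0]
  ]
}}

```text
time_s: 26.4
tool_pos: [0.5394, 0.3361, 0.2212]
orientation: [-0.111, 0.994, -0.001, -0.001]
contact_force: [0.3, 0.3, 0.1]
grip_width: 0.0498
finger_force: 0.0
```

```bash
python3 - <<'E'
from h import *
f=shot('wrist','w12.png')
for o in reds(f,0.016,100): print(o)
import h
f2=f.copy();im=f['frame'].astype(int)
# tight mask against glow
f2['frame']=np.where((im[...,0]>200)[...,None],f['frame'],0).astype(np.uint8)
for o in reds(f2,0.016,100): print('t',o)
go(0.56,0.368,0.075,103)
E
```

```text
(558, 371, 81, 19, 13.8, np.int32(1032), [307.0, 220.0])
t (558, 371, 82, 18, 14.8, np.int32(949), [307.0, 220.0])
t 26.45 pos [0.54   0.3352 0.2218] ytool 102.6 w 49.9 -> d [-26.9  27.9 146.7] spin -0.007 F [-0.2  0.1 -0.1]
```

View pics/w12.png

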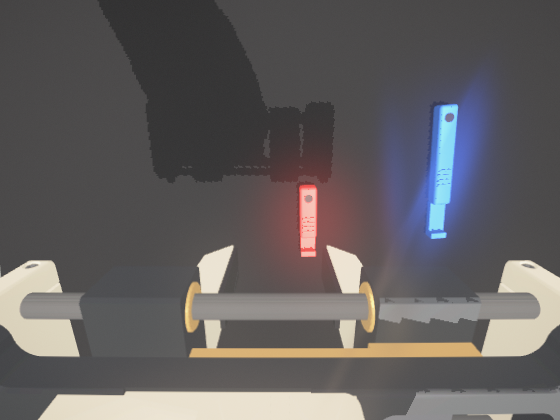

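The last short lever is at px (308,220).

Emit:
{"fn": "jog_arm", "kwargs": {
  "steps": [
    [-25,31,50,-0.02],
    [-25,31,110,-0.02],
    [-25,31,147,-0.02],
    [-25,31,147,-0.02],
    [-25,31,147,-0.02]
  ]
}}

```text
time_s: 27.08
tool_pos: [0.5589, 0.372, 0.0777]
orientation: [-0.119, 0.993, 0.0, 0.001]
contact_force: [0.2, 0.6, 0.8]
grip_width: 0.0501
finger_force: 0.0
```

Emit:
{"fn": "jog_arm", "kwargs": {
  "steps": [
    [0,0,0,0],
    [0,0,0,0],
    [0,0,0,0],
    [0,0,0,0],
    [0,0,0,0]
  ],
  "grip": 0
}}

```text
time_s: 27.7
tool_pos: [0.5577, 0.3728, 0.0764]
orientation: [-0.12, 0.993, 0.0, 0.0]
contact_force: [-2.0, -0.8, 4.5]
grip_width: 0.0174
finger_force: 30.0
```

```bash
python3 - <<'E'
from h import *
go(0.5495,-0.1125,0.19,90)
E
```

```text
t 27.7 pos [0.5577 0.3728 0.0764] ytool 103.8 w 17.4 -> d [ 123.8 -469.3 -113.8] spin 0.241 F [-2.  -0.8  4.5]
```

Emit:
{"fn": "jog_arm", "kwargs": {
  "steps": [
    [0,0,-55,0],
    [0,0,-114,0],
    [124,-469,-114,0.24],
    [124,-469,-114,0.24],
    [124,-469,-114,0.24],
    [124,-469,-114,0.24],
    [124,-469,-114,0.24],
    [124,-469,-114,0.24]
  ]
}}

```text
time_s: 28.7
tool_pos: [0.5508, -0.0042, 0.19]
orientation: [-0.001, 1.0, 0.0, 0.0]
contact_force: [2.0, -0.2, -0.7]
grip_width: 0.0171
finger_force: 30.0
```

```bash
python3 - <<'E'
from h import *
go(0.5495,-0.1125,0.19,90)
E
```

```text
t 28.7 pos [ 0.5508 -0.0042  0.19  ] ytool 90.1 w 17.1 -> d [   1.5 -108.3   -0. ] spin 0.001 F [ 2.  -0.2 -0.7]
```

Emit:
{"fn": "jog_arm", "kwargs": {
  "steps": [
    [1,-108,0,0],
    [1,-108,0,0],
    [1,-108,0,0],
    [1,-108,0,0],
    [1,-108,0,0]
  ]
}}

```text
time_s: 29.32
tool_pos: [0.5504, -0.1085, 0.1898]
orientation: [-0.002, 1.0, 0.0, -0.0]
contact_force: [-0.3, 0.5, -0.4]
grip_width: 0.0173
finger_force: 30.0
```

```bash
python3 - <<'E'
from h import *
f=shot('wrist','w13.png')
for o in reds(f,0.026,100): print(o)
go(0.5495,-0.1125,0.0885,90)
E
```

```text
(561, -43, 91, 18, -1.2, np.int32(1625), [350.0, 220.0])
(569, -158, 42, 18, 1.3, np.int32(591), [227.0, 231.0])
(586, -228, 67, 17, 0.2, np.int32(1000), [153.0, 242.0])
(672, -108, 26, 4, -89.8, np.int32(102), [280.0, 322.0])
t 29.38 pos [ 0.5504 -0.1086  0.1899] ytool 90.2 w 17.5 -> d [  0.9  -4.  101.4] spin 0.004 F [ 0.2  0.6 -0. ]
```

View pics/w13.png

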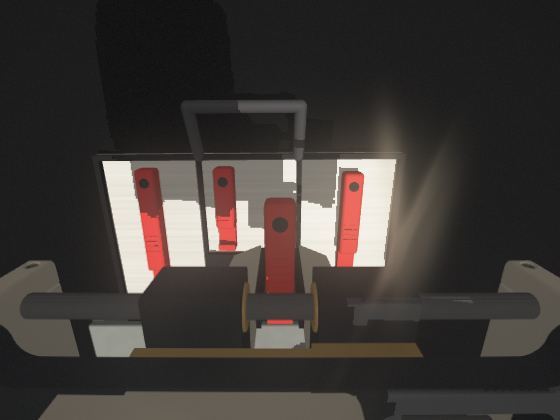

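All three placed levers lie in their rows at px (152,220), (226,208) and (350,220), and the last lever is over its slot.

Emit:
{"fn": "jog_arm", "kwargs": {
  "steps": [
    [1,-4,50,0],
    [1,-4,90,0],
    [1,-4,102,0],
    [1,-4,102,0]
  ]
}}

```text
time_s: 29.88
tool_pos: [0.5494, -0.1135, 0.0879]
orientation: [-0.001, 1.0, 0.0, -0.0]
contact_force: [-0.1, 0.3, 0.4]
grip_width: 0.0178
finger_force: 30.0
```

Emit:
{"fn": "jog_arm", "kwargs": {
  "steps": [
    [0,0,0,0],
    [0,0,0,0],
    [0,0,0,0],
    [0,0,-50,0],
    [0,0,-110,0],
    [60,0,-170,0],
    [110,0,-210,0],
    [110,0,-220,0]
  ],
  "grip": 25
}}

```text
time_s: 30.88
tool_pos: [0.437, -0.1147, 0.3101]
orientation: [-0.0, 1.0, -0.0, 0.001]
contact_force: [-0.1, -0.2, 0.0]
grip_width: 0.0248
finger_force: 0.0
```

```bash
python3 - <<'E'
from h import *
for c,zz in(('wrist',.026),('scene',.022),('side',.022)):
    f=shot(c)
    for o in reds(f,zz,40 if c!='wrist' else 80): print(c,o)
    if c=='wrist': print('handle',[(np.round(d['point'],3).tolist(),d['conf']) for d in env.look_for(c,'tray_handle')])
go(0.459,-0.137,0.15)
E
```

```text
wrist (535, -226, 52, 18, -1.7, np.int32(213), [201.0, 244.0])
handle [([0.525, -0.126, 0.01], 0.86)]
scene (-236, 454, 64, 43, -84.8, np.int32(56), [418.0, 149.0])
scene (112, 794, 699, 174, 9.0, np.int32(1390), [494.0, 212.0])
scene (575, -227, 131, 22, 1.3, np.int32(122), [205.0, 218.0])
scene (555, -159, 91, 30, -6.4, np.int32(96), [225.0, 218.0])
scene (556, -115, 93, 24, 0.4, np.int32(86), [236.0, 221.0])
scene (573, -41, 119, 19, 0.6, np.int32(112), [251.0, 229.0])
scene (233, 981, 209, 81, 5.7, np.int32(449), [550.0, 236.0])
scene (1081, -624, 180, 116, -3.9, np.int32(931), [22.0, 281.0])
scene (638, 756, 341, 24, -0.5, np.int32(603), [485.0, 308.0])
scene (638, 826, 261, 69, -0.6, np.int32(624), [506.0, 305.0])
scene (1181, -492, 282, 106, -4.8, np.int32(1431), [30.0, 319.0])
scene (1022, -335, 143, 95, 57.0, np.int32(420), [101.0, 297.0])
scene (1302, -126, 545, 327, 84.2, np.int32(10855), [103.0, 386.0])
scene (896, 820, 406, 134, -29.4, np.int32(2492), [495.0, 394.0])
scene (909, 867, 115, 8, 1.5, np.int32(97), [528.0, 393.0])
scene (1032, 596, 92, 69, 1.6, np.int32(691),
[... 166 characters left out ...]
5, -68.8, np.int32(51), [280.0, 416.0])
side (583, -130, 227, 141, -88.9, np.int32(609), [272.0, 203.0])
side (938, 204, 161, 27, -89.9, np.int32(114), [141.0, 226.0])
side (-325, -69, 249, 54, 78.4, np.int32(402), [526.0, 261.0])
side (945, 526, 74, 35, 89.6, np.int32(178), [70.0, 283.0])
side (946, 621, 82, 37, 85.8, np.int32(239), [41.0, 306.0])
side (925, 751, 63, 14, -39.5, np.int32(56), [3.0, 342.0])
side (780, 832, 216, 73, -28.8, np.int32(1485), [25.0, 396.0])
side (628, 792, 122, 27, -0.2, np.int32(153), [96.0, 396.0])
side (617, 819, 56, 13, -10.7, np.int32(82), [92.0, 413.0])
t 31.07 pos [ 0.4394 -0.1144  0.3084] ytool 90.1 w 25.1 -> d [-19.3 -22.6 158.4] spin 0 F [ 1.2 -0.9 -0.5]
```

All four levers read inside their rows. Next I'll grasp the handle and shut the tray.

Emit:
{"fn": "jog_arm", "kwargs": {
  "steps": [
    [-19,-23,0,1.57],
    [-19,-23,0,1.57],
    [-19,-23,40,1.57],
    [-19,-23,80,1.57],
    [-19,-23,120,1.57],
    [-19,-23,140,1.57],
    [-19,-23,140,1.57],
    [-19,-23,140,1.57]
  ],
  "grip": 38
}}

```text
time_s: 32.08
tool_pos: [0.4581, -0.1373, 0.1661]
orientation: [0.683, 0.73, -0.001, -0.001]
contact_force: [-0.3, 0.7, -0.7]
grip_width: 0.0383
finger_force: 0.0
```

Emit:
{"fn": "jog_arm", "kwargs": {
  "steps": [
    [-19,-23,0,0],
    [-19,-23,0,0]
  ]
}}

```text
time_s: 32.33
tool_pos: [0.4352, -0.1591, 0.1666]
orientation: [0.682, 0.731, -0.001, -0.001]
contact_force: [0.6, 0.2, -0.1]
grip_width: 0.0381
finger_force: 0.0
```

```bash
python3 - <<'E'
from h import *
go(0.4585,-0.137,0.0885,0)
E
```

```text
t 32.33 pos [ 0.4352 -0.1591  0.1666] ytool 4.0 w 38.1 -> d [20.4 25.  78. ] spin 0.07 F [ 0.6  0.2 -0.1]
```

That second call copied the old shift by mistake, but the arm was high and touched nothing. I'll correct it now.

Emit:
{"fn": "jog_arm", "kwargs": {
  "steps": [
    [20,25,0,0.07],
    [20,25,0,0.07],
    [20,25,40,0.07],
    [20,25,78,0.07],
    [20,25,78,0.07],
    [20,25,78,0.07]
  ]
}}

```text
time_s: 33.08
tool_pos: [0.4605, -0.1365, 0.0905]
orientation: [0.706, 0.708, -0.0, 0.0]
contact_force: [0.1, -0.8, 0.4]
grip_width: 0.0381
finger_force: 0.0
```

Emit:
{"fn": "jog_arm", "kwargs": {
  "steps": [
    [0,0,0,0],
    [0,0,0,0],
    [0,0,0,0],
    [0,0,0,0],
    [0,0,0,0]
  ],
  "grip": 0
}}

```text
time_s: 33.7
tool_pos: [0.4605, -0.1363, 0.0904]
orientation: [0.706, 0.708, 0.0, 0.0]
contact_force: [-0.1, 0.5, 6.3]
grip_width: 0.0088
finger_force: 30.0
```

Emit:
{"fn": "jog_arm", "kwargs": {
  "steps": [
    [0,5,0,0],
    [0,15,0,0],
    [0,26,0,0],
    [0,37,0,0],
    [0,48,0,0],
    [0,59,0,0],
    [0,70,0,0],
    [0,80,0,0]
  ]
}}

```text
time_s: 34.7
tool_pos: [0.5406, -0.1355, 0.0904]
orientation: [0.706, 0.708, 0.0, -0.0]
contact_force: [-1.7, 1.6, 8.4]
grip_width: 0.0089
finger_force: 30.0
```

Emit:
{"fn": "jog_arm", "kwargs": {
  "steps": [
    [0,10,0,0],
    [0,21,0,0],
    [0,32,0,0],
    [0,43,0,0],
    [0,54,0,0],
    [0,65,0,0],
    [0,72,0,0],
    [0,76,0,0]
  ]
}}

```text
time_s: 35.7
tool_pos: [0.6168, -0.1348, 0.0905]
orientation: [0.706, 0.708, 0.001, -0.0]
contact_force: [-1.7, 3.5, 8.3]
grip_width: 0.0092
finger_force: 30.0
```

Emit:
{"fn": "jog_arm", "kwargs": {
  "steps": [
    [0,0,0,0],
    [0,2,0,0],
    [0,4,0,0],
    [0,5,0,0],
    [0,5,0,0]
  ]
}}

```text
time_s: 36.33
tool_pos: [0.6216, -0.1348, 0.0905]
orientation: [0.706, 0.708, 0.001, -0.0]
contact_force: [-0.9, 3.0, 7.3]
grip_width: 0.0091
finger_force: 30.0
```

No stop reached yet, so I'll push on in small steps until the force rises.

Emit:
{"fn": "jog_arm", "kwargs": {
  "steps": [
    [0,1,0,0],
    [0,2,0,0],
    [0,3,0,0],
    [0,3,0,0]
  ]
}}

```text
time_s: 36.83
tool_pos: [0.6237, -0.1347, 0.0904]
orientation: [0.706, 0.708, 0.0, -0.001]
contact_force: [-4.5, 3.2, 11.2]
grip_width: 0.009
finger_force: 30.0
```

Emit:
{"fn": "jog_arm", "kwargs": {
  "steps": [
    [0,1,0,0],
    [0,2,0,0],
    [0,2,0,0]
  ]
}}

```text
time_s: 37.2
tool_pos: [0.6239, -0.1348, 0.0904]
orientation: [0.706, 0.708, -0.001, -0.003]
contact_force: [-10.4, 5.5, 16.9]
grip_width: 0.0086
finger_force: 30.0
```

The stop is reached: the force rises and x stays at 0.624. Release, rise and check.

Emit:
{"fn": "jog_arm", "kwargs": {
  "steps": [
    [0,0,0,0],
    [0,0,0,0],
    [0,0,0,0],
    [0,0,-40,0],
    [0,-20,-100,0],
    [0,-60,-160,0],
    [0,-100,-200,0],
    [0,-100,-200,0]
  ],
  "grip": 32
}}

```text
time_s: 38.2
tool_pos: [0.5252, -0.1373, 0.2935]
orientation: [0.707, 0.707, 0.002, 0.002]
contact_force: [1.5, 0.0, -0.9]
grip_width: 0.0322
finger_force: 0.0
```

```bash
python3 - <<'E'
from h import *
f=shot('scene')
for o in reds(f,0.012,40):
    if 0.3<o[0]/1000<0.9 and abs(o[1])<620: print(o)
# handle bar: dark-gray line profile across expected x, at y=-0.13, z=.035
g=cv2.cvtColor(f['frame'],cv2.COLOR_RGB2GRAY).astype(float)
xs=np.arange(.57,.67,.004)
pr=np.mean([cv2.remap(g.astype(np.float32),*(w2px(f,np.c_[xs,np.full_like(xs,y),np.full_like(xs,.035)]).astype(np.float32).T[:,:,None]),cv2.INTER_LINEAR)[:,0] for y in np.linspace(-.165,-.105,13)],0)
print([(round(x,3),int(v)) for x,v in zip(xs,pr)])
go(.5,-.13,.3)
E
```

```text
[(np.float64(0.57), 31), (np.float64(0.574), 31), (np.float64(0.578), 32), (np.float64(0.582), 32), (np.float64(0.586), 32), (np.float64(0.59), 34), (np.float64(0.594), 33), (np.float64(0.598), 34), (np.float64(0.602), 35), (np.float64(0.606), 38), (np.float64(0.61), 46), (np.float64(0.614), 67), (np.float64(0.618), 90), (np.float64(0.622), 99), (np.float64(0.626), 90), (np.float64(0.63), 68), (np.float64(0.634), 47), (np.float64(0.638), 35), (np.float64(0.642), 41), (np.float64(0.646), 73), (np.float64(0.65), 120), (np.float64(0.654), 162), (np.float64(0.658), 181), (np.float64(0.662), 185), (np.float64(0.666), 186), (np.float64(0.67), 186)]
t 38.25 pos [ 0.5258 -0.1366  0.2921] ytool 0.1 w 31.9 -> d [  6.6 -25.7  -8. ] spin 0 F [-0.3  1.  -0.1]
```

The handle bar is at x 0.622, where the shut tray should put it (0.745 − 0.122 = 0.623). No red lever is left on the worktop.

```bash
python3 -c "
from rig import env
print(env.job_done())"
```

```text
the job is handed in; nothing more can be done
None
```

I placed all four tyre levers that were present (two short, one medium, one long) in their rows, slid the tray home against its stop and handed the job in; the hand-in returned no verdict.

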